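Select third gear on a rebuilt tiller gearbox

TASK

The rebuilt tiller gearbox on the bench is having its gear change tried out: its lever has been left somewhere on the first-and-second (left) side of the H-gate. With the fingertips, push the ball of the gear lever to neutral, across the gate to the right, then forward into the third slot until it is fully home, without forcing the lever, and come away from it. Leave the oil bottle, the spare gear, the socket and the spanner where they are.

Things in the scene. Friction and masses are not known exactly. Their poses are not given: they have to be found in the camera images.
- gearbox: Bare aluminium gearbox on two timber bearers (does not move). Origin on the bench under the centre of the gate; x points forward (to the round clutch housing), y left, z up. Within x -175 to 180, y -170 to 170 mm it is 187 mm high at most, but for the shift tower under the gate: 110 x 96 mm, topped by the steel gate plate, 120 x 105 mm, top 214 mm above the bench.
- gate_centre (a point): Centre of the H-gate (neutral) on top of the gate plate; axes as the gearbox. Slots 17 mm wide for the 12 mm lever rod, centre lines 17 mm left and right of here: left slot first (forward) to second (back), right slot third (forward) to fourth (back). The cross slot through this point, 17 mm wide, is the only way between them. The two tongues between the slots have corners rounded to 3 mm.
- third_slot (a point): Where the middle of the rod stands at gate level when third is fully home: 23.5 mm forward and 17 mm right of the gate centre.
- lever_ball (a point): Centre of the black ball (40 mm diameter) on the gear lever, 160 mm from its pivot, which lies 141 mm above the bench under the gate centre: ball 301 mm up when upright; in third fully home 50 mm forward and 36 mm right of the gate centre, 289 mm up. Its z axis runs up along the lever. The lever stays where it is left; pushing the ball takes 3 to 5 N.
- gear_lever (a joint): Fore-and-aft angle of the lever, rad: 0 neutral, positive forward (+0.32 = end stop in first or third), negative back (-0.32 = end stop in second or fourth). It passes freely through the cross slot only within about 0.04 of 0; just beside that the tongues' rounded corners help it in.
- gear_cross (a joint): Sideways angle of the lever, rad: about -0.24 in the left slot (first/second), about +0.24 in the right slot (third/fourth); positive is to the right. End stops at +-0.26.
- oil_bottle: Loose grey oil bottle, 68 mm diameter, 185 mm tall, standing on the bench to the right of the gearbox. Origin at the centre of its underside. To be left alone.
- spare_gear: Loose steel gear wheel, 88 mm diameter, 30 mm high, lying flat on the bench to the left of the gearbox. Origin at the centre of its underside. To be left alone.
- socket: Loose steel socket, 25 mm diameter, 46 mm tall, standing on the rear of the case top. Origin at the centre of its underside. To be left alone.
- spanner: Loose steel spanner, 190 mm long, lying on the bench to the left of the gearbox. Origin under its middle. To be left alone.

How it is judged (in metres and radians):
On the way, in this order (a step that is already met when the one before it is completed fails the run):
1. the lever is through the cross slot, on the third-and-fourth side (value of joint gear_cross above 0.17 rad), for 0.1 s.
2. the lever is forward in the third slot (value of joint gear_cross above 0.17 rad and value of joint gear_lever above 0.28 rad), for 0.1 s.
At the end, for the whole second after the job is handed in: The lever rests in the third slot (right side, sideways angle over 0.17 rad) and forward to within 0.04 rad of its end stop at 0.32 rad, about 6 mm at the ball (all of step 2 and velocity of joint gear_lever between -0.05 and 0.05 rad/s); the robot touches nothing.
It fails at once if the lever or gearbox is forced: the fingers press on it with more than 40 N (contact force between the fingers and gearbox above 40 N).
It fails at once if a bystander is pushed, lifted or knocked over (distance of any of oil_bottle, spare_gear, socket, spanner from where it was at the start of the episode above 0.02 m or angle between any of oil_bottle, socket's own z axis and vertical above 0.35 rad).
It also fails if it takes over 45 s, if anything falls off the work surface, if the arm or the gripper's body presses on something with over 40 N, if the wrist force passes 120 N, or if a joint passes its speed limit or range.

ROBOT

A 6-joint arm with a two-finger parallel gripper is mounted at the origin on the work surface. World frame = base frame: x ahead of the robot, y to its left, z up, the work surface at z = 0. Lengths are in mm, angles in rad, forces in N, time in s.
With the tool pointing down it reaches from about 300 to 750 mm from the base axis. Payload 8.5 kg.
Tool frame: the origin (TCP) lies at the very end of the fingers, on their centre line; the grasp point (between the pads) lies 19 mm behind it; x points along the fingers, y is the direction in which the jaws open and shut, and the axes are right-handed (so a half turn about x gives the same grasp; the last joint's range is limited). The gripper opens to 85 mm and grips with 20 to 120 N. Pads are 22 mm wide; open, the fingers measure 114 mm over their backs; the gripper's body (76 mm by 85 mm) begins 54 mm behind the grasp point. The pads swing forward as they close: fully open they stand 13 mm farther back than shut.
Start: joints at [-1.466, 0.381, 1.297, -0, 1.464, -0.215], TCP at [172.901, -522.097, 231.322] pointing down, gripper open.
Joint ranges: [-3.11, 3.11], [-0.89, 2.33], [0.22, 2.48], [-1.42, 4.56], [0.17, 2.85], [-2.88, 2.88]. Speed limits (rad/s): [2.39, 2.39, 3.14, 3.14, 3.14, 3.14].

INTERFACE

Orientations are given as [roll, pitch, yaw] about the fixed x, y, z axes, in that order (R = Rz(yaw) Ry(pitch) Rx(roll)).
In Python, from station import robot, eyes, workorder gives the robot as it stands.
- The arm moves only by the tool servo_tool, never from a script. Its argument "increments" is one flat list of numbers, 7 for each row, row after row: the closure, from 0 (fully open) to 1 (shut), then the shift along the tool's x, y, z in units of 25 mm (1.0 is 25 mm), then the turn, a rotation vector about the tool's x, y, z in units of 6 degrees (1.0 is 6 degrees). A call has exactly 10 rows; each row shifts and turns the pose as measured when the row begins, along the tool's axes as they then stand; what a row does not reach is not made up. A row lasts 1/12 s, in which the tool goes at most 41.7 mm and 7.16 degrees, less where a joint would pass 70% of its speed; a pose out of reach is approached as far as the arm can. A call is refused whole if a number of a shift passes 1 or a number of a turn 1, either way. A call with a gripper value outside its range is refused whole. The fingers move at their own pace and stop on an object; the grip force is fixed at half the most. Time passes only in rows, so rows that do not move let the fingers close, or fill a call up. It gives the time, the measured TCP pose, the force and the opening at its end, in the units of the state.
- robot.read_state(): the state, without advancing time (a new reading comes with each control period).
- eyes.get_image(name): name is "scene" or "top" or "wrist"; returns a dict with "color" (480x640x3 uint8, red, green, blue), "fx", "fy", "cx", "cy" (pixels), "rvec" (rotation vector, rad) and "tvec" (3), from world to camera coordinates, as OpenCV has them; the wrist camera has in their place "mount" (4x4, takes a point from camera to tool coordinates, whose origin is the TCP and whose axes are the tool frame's). Camera axes: x right, y down, z forward; pixel columns grow to the right and rows downward; lengths in mm; the calibration is good to about 2 mm. A picture is of the moment at which its call begins: read the wrist's pose just before it. There is no depth.
- workorder.close_job(): hands the job in, once; it reports no verdict.
The state is a dict: "time_s": time; "joint_pos": joint angles; "joint_vel": joint speeds; "effort": joint torques, N m; "ee_pos": TCP position; "orientation": TCP orientation; "force": force on the tool from outside, world axes, zero at the start; "ft_torque": the same for the moment, N m; "gripper_width": finger opening in mm.
Only numpy, scipy, OpenCV 4.12 (cv2) and the standard library are available. Lean on these libraries where they do the work, as an engineer would, in place of code of your own. Each camera call takes 0.05 s, during which the arm holds its last target.

## Working session

There is one attempt and no reset: what is moved stays moved. The work goes in short steps, Python scripts to look and compute and a tool call to move; the robot and the scene stay as the last step left them, time stands still between calls to the robot, and variables do not carry over. Pictures are saved under pics/ and viewed, and the job is handed in when it is done.

Besides the shell and the picture viewer there is one more tool, called as name(argument=value, ...) on one line, values as JSON. servo_tool: Moves the arm, as the interface text tells. Its arguments: {"type":"object","properties":{"increments":{"type":"array","items":{"type":"number"}}},"required":["increments"]}

```bash
ls; mkdir -p pics
python3 - <<'E'
from station import robot, eyes
import cv2,numpy as np
s=robot.read_state(); print(s['time_s'],s['ee_pos'],s['orientation'],s['gripper_width'],s['force'])
for n in ['scene','top','wrist']:
    d=eyes.get_image(n); cv2.imwrite(f'pics/{n}0.png',d['color'][:,:,::-1])
    print(n,{k:np.round(v,4).tolist() for k,v in d.items() if k!='color'})
print(robot.read_state()['time_s'])
E
```

```text
pics
0.0 [ 172.85482329 -521.83147976  230.70915165] [-1.7622067   1.56933422  1.69918323] 85.6990896946981 [ 0.54137291 -0.06405913  0.0389854 ]
scene {'fx': 611.3442, 'fy': 611.3442, 'cx': 309.0334, 'cy': 237.6198, 'rvec': [2.0798, 0.8781, -0.4533], 'tvec': [-446.0906, -89.1805, 1631.6535]}
top {'fx': 507.7008, 'fy': 507.7008, 'cx': 318.5, 'cy': 231.5445, 'rvec': [2.2193, -2.1735, 0.0965], 'tvec': [13.6247, 589.6347, 1341.327]}
wrist {'fx': 408.7407, 'fy': 408.7407, 'cx': 318.9651, 'cy': 236.9182, 'mount': [[-0.0011, -0.3172, 0.9484, -142.3528], [1.0, -0.0, 0.0011, -0.2575], [-0.0003, 0.9484, 0.3172, -81.14], [0.0, 0.0, 0.0, 1.0]]}
0.15
```

View pics/scene0.png

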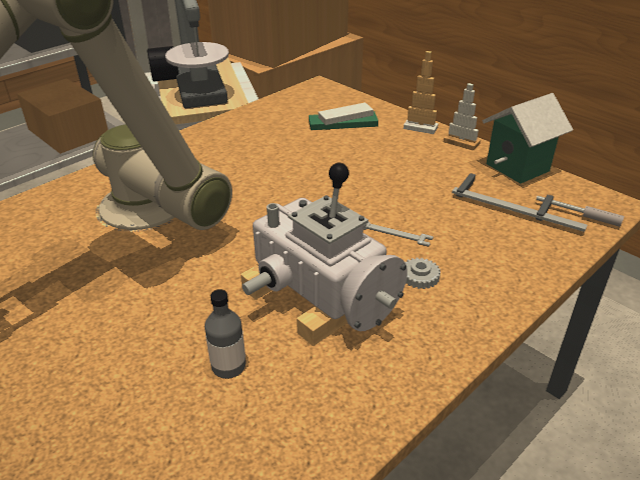

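View pics/top0.png

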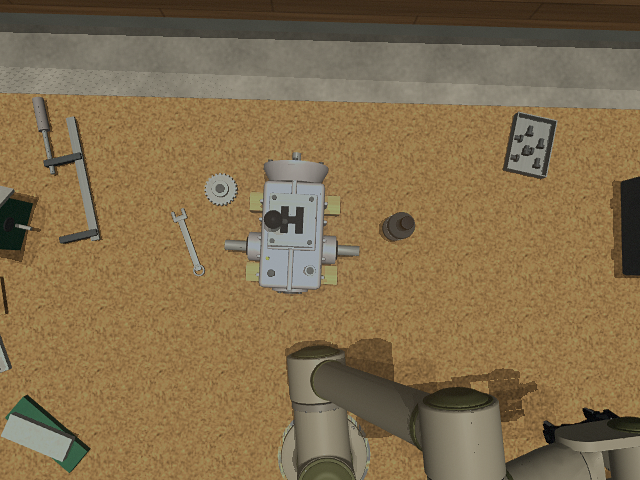

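View pics/wrist0.png

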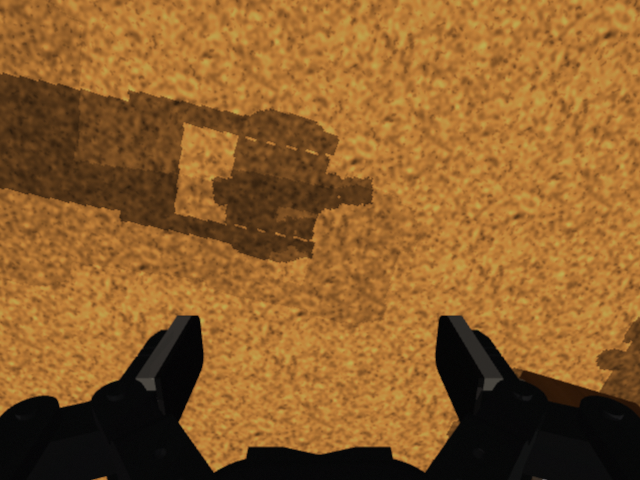

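The scene shows the gearbox ahead of the robot with its round clutch housing facing away. The ball is at about (339,173) in the scene view and (273,220) in the top view, on the left side of the gate. I'll enlarge the crops.

Run:
```python
import cv2
a=cv2.imread('pics/top0.png')[140:310,210:430]; b=cv2.imread('pics/scene0.png')[150:270,240:400]
cv2.imwrite('pics/topc.png',cv2.resize(a[30:130,30:140],None,fx=6,fy=6,interpolation=2)[:600])
cv2.imwrite('pics/scenec.png',cv2.resize(b,None,fx=5,fy=5,interpolation=2))
```

```text
(no output)
```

View pics/topc.png

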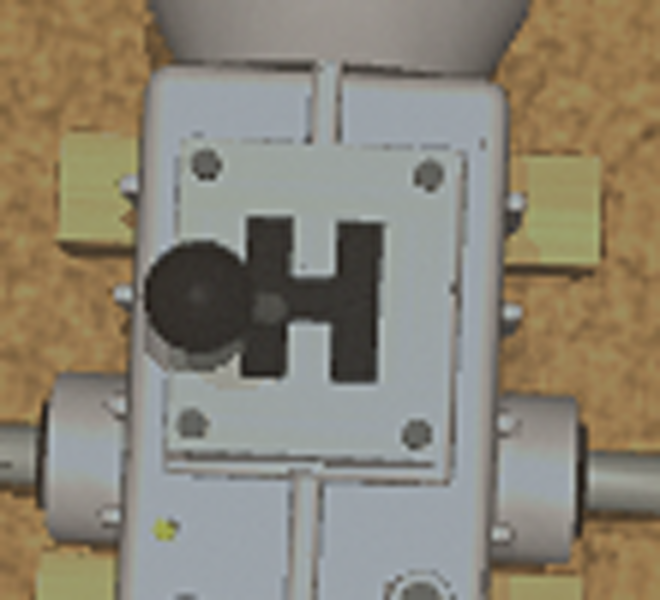

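View pics/scenec.png

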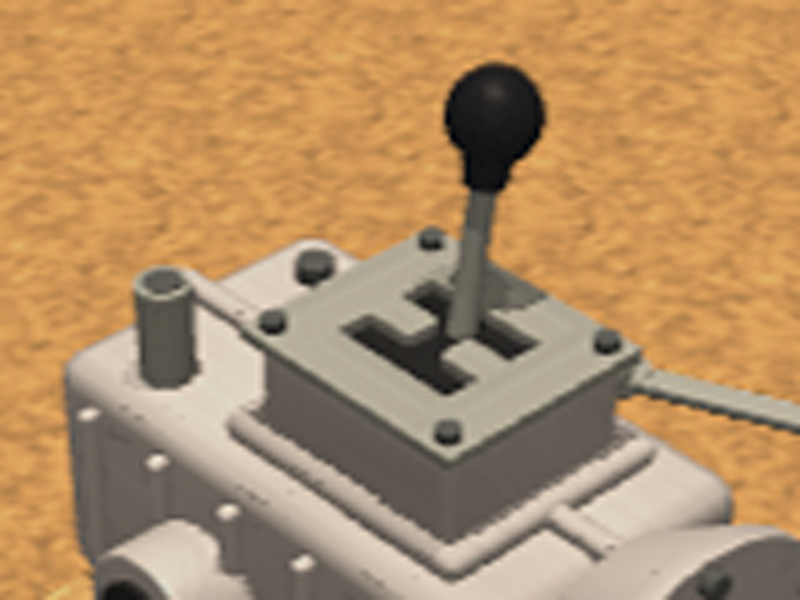

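The top crop shows the gate centre near (312,299) and the ball at (200,295). The gate-plate bolts are at (206,164), (428,176), (417,435) and (192,424). In the scene crop the ball is at (495,115), and the bolts are at (432,240), (607,341), (447,432) and (272,321). Next I turn these into positions.

```bash
cat > h.py <<'E'
import numpy as np,cv2,json
from scipy.spatial.transform import Rotation as R
C={'scene':(611.3442,309.0334,237.6198,[2.0798,.8781,-.4533],[-446.0906,-89.1805,1631.6535]),
'top':(507.7008,318.5,231.5445,[2.2193,-2.1735,.0965],[13.6247,589.6347,1341.327])}
def ray(n,p):
    f,cx,cy,r,t=C[n]; Rm=R.from_rotvec(r).as_matrix()
    d=Rm.T@np.array([(p[0]-cx)/f,(p[1]-cy)/f,1]); return -Rm.T@np.array(t),d/np.linalg.norm(d)
def atz(n,p,z):
    o,d=ray(n,p); return o+d*(z-o[2])/d[2]
def tri(p1,p2):
    o1,d1=ray('top',p1);o2,d2=ray('scene',p2)
    A=np.c_[d1,-d2]; s=np.linalg.lstsq(A,o2-o1,rcond=None)[0]
    a,b=o1+d1*s[0],o2+d2*s[1]; return (a+b)/2,np.linalg.norm(a-b)
def proj(n,P):
    f,cx,cy,r,t=C[n]; q=R.from_rotvec(r).as_matrix()@np.array(P)+t; return [f*q[0]/q[2]+cx,f*q[1]/q[2]+cy]
T=lambda u,v:((u+.5)/6-.5+240,(v+.5)/6-.5+170)
S=lambda u,v:((u+.5)/5-.5+240,(v+.5)/5-.5+150)
E
python3 - <<'E'
from h import *
np.set_printoptions(precision=1,suppress=True)
tb=[(206,164),(428,176),(417,435),(192,424)]; sb=[(432,240),(607,341),(447,432),(272,321)]
# match: top FL,FR,RR,RL ; scene FL? clutch to lower right => FL=(607,341),FR=(447,432),RR=(272,321),RL=(432,240)
sb=[(607,341),(447,432),(272,321),(432,240)]
P=[]
for a,b in zip(tb,sb):
    p,e=tri(T(*a),S(*b)); print('bolt',p,e, 'top@218',atz('top',T(*a),218),'scene@218',atz('scene',S(*b),218)); P.append(atz('top',T(*a),218)/2+atz('scene',S(*b),218)/2)
P=np.array(P); print('centre',P.mean(0)); f=P[0]+P[1]-P[2]-P[3]; l=P[0]+P[3]-P[1]-P[2]
print('fwd',np.arctan2(f[1],f[0]),'left-90',np.arctan2(-l[0],l[1]),np.linalg.norm(f)/2,np.linalg.norm(l)/2)
print('H top',atz('top',T(312,299),214))
print('ball',tri(T(200,295),S(495,115)))
E
```

```text
bolt [653.9 134.3 216.1] 1.2886077020376492 top@218 [653.2 133.7 218. ] scene@218 [656.  132.9 218. ]
bolt [651.   48.9 215.5] 0.4700751228012295 top@218 [650.5  48.7 218. ] scene@218 [653.5  46.7 218. ]
bolt [551.4  51.  216.1] 0.6814580594369748 top@218 [551.1  50.8 218. ] scene@218 [553.7  49.5 218. ]
bolt [554.2 137.2 215.4] 1.6681037178343916 top@218 [553.5 136.4 218. ] scene@218 [557.4 135.2 218. ]
centre [603.6  91.7 218. ]
fwd -0.02513869946045594 left-90 -0.03293176611229328 99.4030875839959 85.68054894332849
H top [602.6  92.1 214. ]
ball (array([596.1, 129.5, 296.1]), np.float64(1.1147800623872628))
```

```bash
cat >> h.py <<'E'
G=np.array([602.8,92.0,0]); YAW=-0.028
def g2w(p): return G+R.from_euler('z',YAW).apply(p)
def w2g(p): return R.from_euler('z',-YAW).apply(np.array(p)-G)
def plan(s,pos,Rt=None):
    R0=R.from_euler('xyz',s['orientation']); d=R0.inv().apply(np.array(pos)-s['ee_pos'])/25
    out=[np.round(d,2)]
    if Rt is not None: out.append(np.round(np.degrees((R0.inv()*Rt).as_rotvec())/6,2))
    return out
E
python3 - <<'E'
from h import *
from station import robot
s=robot.read_state(); np.set_printoptions(precision=3,suppress=True)
R0=R.from_euler('xyz',s['orientation']); print(R0.as_matrix())
print(s['joint_pos'],s['effort'])
E
```

```text
[[-0.     0.314 -0.949]
 [ 0.001 -0.949 -0.314]
 [-1.    -0.001 -0.   ]]
[-1.466  0.381  1.298  0.     1.464 -0.215] [  0.003 -44.863 -23.134  -0.      0.004   0.   ]
```

servo_tool(increments=[1,-0.55,0,0,0.33,0,0,1,-0.55,0,0,0.33,0,0,1,-0.55,0,0,0.33,0,0,1,-0.55,0,0,0.33,0,0,1,-0.55,0,0,0.33,0,0,1,-0.55,0,0,0.33,0,0,1,-0.55,0,0,0.33,0,0,1,-0.55,0,0,0.33,0,0,1,-0.55,0,0,0.33,0,0,1,-0.55,0,0,0.33,0,0])

```text
time_s: 0.98
ee_pos: [172.7, -520.5, 368.4]
orientation: [-1.425, 1.555, 1.675]
force: [-0.7, 0.1, 0.1]
gripper_width: 0.1
```

```bash
cat > w.py <<'E'
import sys
from h import *
from station import robot
np.set_printoptions(precision=2,suppress=True)
s=robot.read_state()
RT=R.from_matrix(R.from_euler('z',YAW).as_matrix()@np.array([[0,0,-1],[0,-1,0],[-1,0,0]]))
print('t',s['time_s'],'pos',s['ee_pos'],'gate',w2g(s['ee_pos']),'F',s['force'],'w',s['gripper_width'])
if len(sys.argv)>3:
    print(plan(s,g2w([float(a) for a in sys.argv[1:4]]),RT))
E
python3 w.py -50 38 360
```

```text
t 0.9833 pos [ 172.7  -520.54  368.4 ] gate [-412.78 -624.34  368.4 ] F [-0.68  0.09  0.07] w 0.1425764080369646
[array([  0.72, -26.68, -14.15]), array([-0.13,  0.02,  0.15])]
```

servo_tool(increments=[1,0.03,-1,-0.53,0,0,0.02,1,0.03,-1,-0.53,0,0,0.02,1,0.03,-1,-0.53,0,0,0.02,1,0.03,-1,-0.53,0,0,0.02,1,0.03,-1,-0.53,0,0,0.02,1,0.03,-1,-0.53,0,0,0.02,1,0.03,-1,-0.53,0,0,0.02,1,0.03,-1,-0.53,0,0,0.02,1,0.03,-1,-0.53,0,0,0,1,0.03,-1,-0.53,0,0,0])

```text
time_s: 1.82
ee_pos: [318.6, -270.0, 360.5]
orientation: [0.325, 1.567, -2.869]
force: [0.6, 0.5, -0.2]
gripper_width: 0.0
```

```bash
python3 w.py -60 38 360
```

```text
t 1.8167 pos [ 318.63 -270.    360.5 ] gate [-273.92 -369.82  360.5 ] F [ 0.63  0.49 -0.19] w 0.04355117012808491
[array([ -0.03, -16.52,  -8.15]), array([-0.23,  0.03, -0.01])]
```

servo_tool(increments=[1,0,-1,-0.5,0,0,0,1,0,-1,-0.5,0,0,0,1,0,-1,-0.5,0,0,0,1,0,-1,-0.5,0,0,0,1,0,-1,-0.5,0,0,0,1,0,-1,-0.5,0,0,0,1,0,-1,-0.5,0,0,0,1,0,-1,-0.5,0,0,0,1,0,-1,-0.5,0,0,0,1,0,-1,-0.5,0,0,0])

```text
time_s: 2.65
ee_pos: [460.2, -12.2, 358.6]
orientation: [-0.039, 1.565, 3.05]
force: [0.6, -0.3, -0.1]
gripper_width: -0.1
```

```bash
python3 w.py -60 38 360
```

```text
t 2.65 pos [460.17 -12.16 358.62] gate [-139.66 -108.11  358.62] F [ 0.6  -0.29 -0.12] w -0.06794827487760965
[array([-0.07, -5.92, -3.04]), array([-0.24,  0.06,  0.  ])]
```

servo_tool(increments=[1,0,-0.9,-0.5,-0.04,0,0,1,0,-0.9,-0.5,-0.04,0,0,1,0,-0.9,-0.5,-0.04,0,0,1,0,-0.9,-0.4,-0.04,0,0,1,0,-0.8,-0.3,-0.04,0,0,1,0,-0.7,-0.3,-0.04,0,0,1,0,-0.5,-0.2,0,0,0,1,0,-0.3,-0.2,0,0,0,1,0,-0.1,-0.1,0,0,0,1,0,0,0,0,0,0])

```text
time_s: 3.48
ee_pos: [544.9, 148.2, 354.2]
orientation: [-0.067, 1.558, 3.055]
force: [0.1, 0.1, -0.5]
gripper_width: -0.0
```

```bash
python3 w.py -58 38 280
cat > pic.py <<'E'
import sys,cv2
from station import robot,eyes
tag=sys.argv[1]
for n in sys.argv[2:]:
    d=eyes.get_image(n)['color'][:,:,::-1]
    cv2.imwrite(f'pics/{n}_{tag}_full.png',d)
    if n=='top': d=cv2.resize(d[170:270,240:350],None,fx=6,fy=6,interpolation=2)
    if n=='scene': d=cv2.resize(d[130:250,240:400],None,fx=5,fy=5,interpolation=2)
    cv2.imwrite(f'pics/{n}_{tag}.png',d)
E
python3 pic.py a scene top wrist
```

```text
t 3.4833 pos [544.85 148.19 354.25] gate [-59.5   54.55 354.25] F [ 0.09  0.15 -0.49] w -0.03849680857764792
[array([ 2.97,  0.66, -0.09]), array([0.08, 0.12, 0.01])]
```

View pics/wrist_a.png

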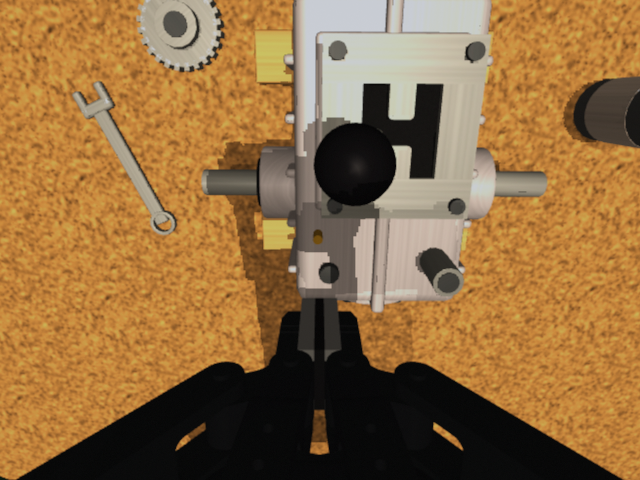

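View pics/scene_a.png

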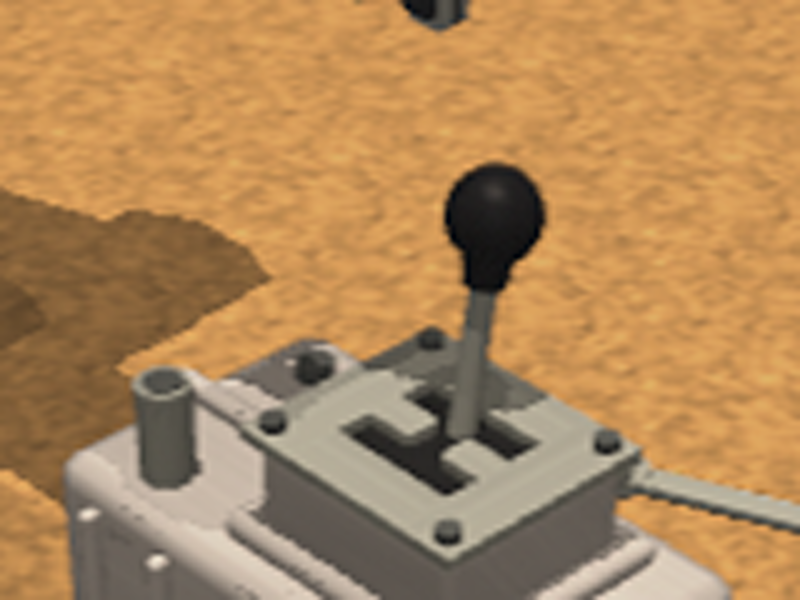

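View pics/top_a.png

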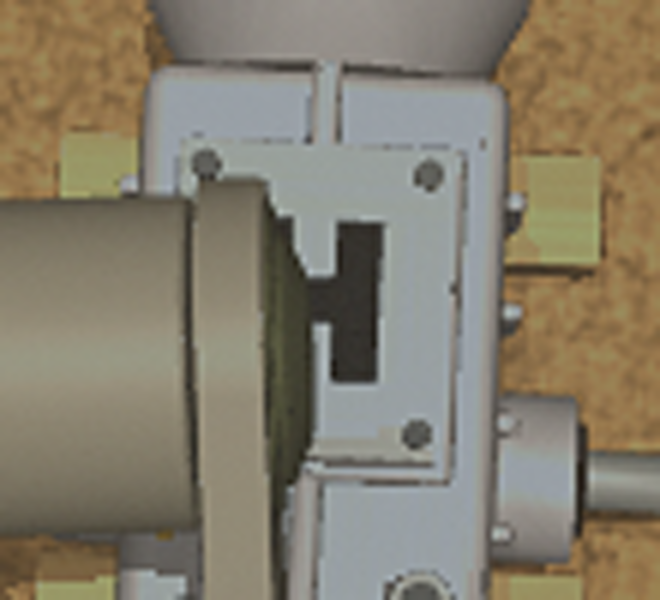

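In the wrist view the ball centre is at (355,164) and the shut fingertips are around (319,310). The scene view shows the ball unmoved. I'll cross-check the ball from the wrist view.

```bash
cat > wr.py <<'E'
import sys
from h import *
from station import robot
M=np.array([[-0.0011,-0.3172,0.9484,-142.3528],[1.0,0,0.0011,-0.2575],[-0.0003,0.9484,0.3172,-81.14],[0,0,0,1]])
def watz(s,p,z):
    d=M[:3,:3]@np.array([(p[0]-318.9651)/408.7407,(p[1]-236.9182)/408.7407,1]);o=M[:3,3]
    R0=R.from_euler('xyz',s['orientation']); o=R0.apply(o)+s['ee_pos']; d=R0.apply(d)
    return o+d*(z-o[2])/d[2]
if __name__=='__main__':
    s=robot.read_state(); np.set_printoptions(precision=1,suppress=True)
    a=[float(x) for x in sys.argv[1:]]
    for i in range(0,len(a),3):
        p=watz(s,a[i:i+2],a[i+2]); print(p,'gate',w2g(p))
E
python3 wr.py 355 164 296 338 50 218 475 51 218 457 206 218 335 206 218
```

```text
[595.  128.7 296. ] gate [ -8.8  36.5 296. ]
[653.2 133.2 218. ] gate [ 49.3  42.6 218. ]
[650.9  48.1 218. ] gate [ 49.3 -42.6 218. ]
[551.5  50.3 218. ] gate [-50.1 -43.1 218. ]
[553.3 135.9 218. ] gate [-50.7  42.5 218. ]
```

servo_tool(increments=[1,0,0.35,0,0,0.06,0,1,0,0.3,0,0,0.06,0,1,0.5,0.05,0,0,0,0,1,0.6,0,0,0,0,0,1,0.6,0,0,0,0,0,1,0.6,0,0,0,0,0,1,0.4,0,0,0,0,0,1,0.2,0,0,0,0,0,1,0,0,0,0,0,0,1,0,0,0,0,0,0])

```text
time_s: 4.47
ee_pos: [543.0, 118.0, 283.0]
orientation: [3.064, 1.56, -0.109]
force: [0.1, -0.2, 0.4]
gripper_width: -0.2
```

```bash
python3 w.py -42 37.5 280;python3 pic.py b scene wrist
```

```text
t 4.4667 pos [543.05 118.01 283.04] gate [-60.46  24.33 283.04] F [ 0.07 -0.2   0.39] w -0.1681250698412062
[array([ 0.13, -0.53, -0.74]), array([-0.03, -0.1 , -0.01])]
```

View pics/wrist_b.png

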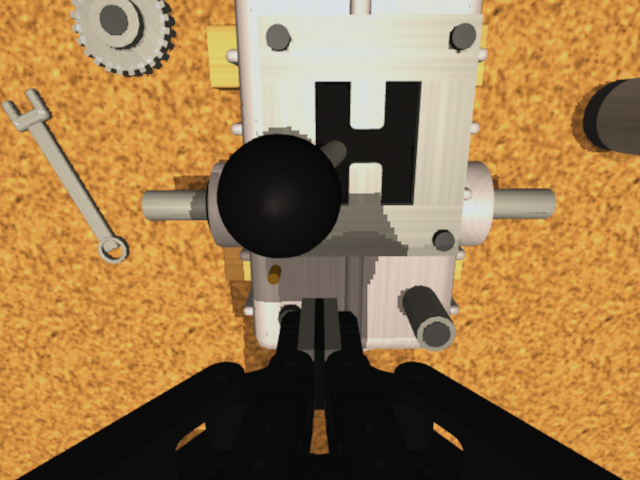

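View pics/scene_b.png

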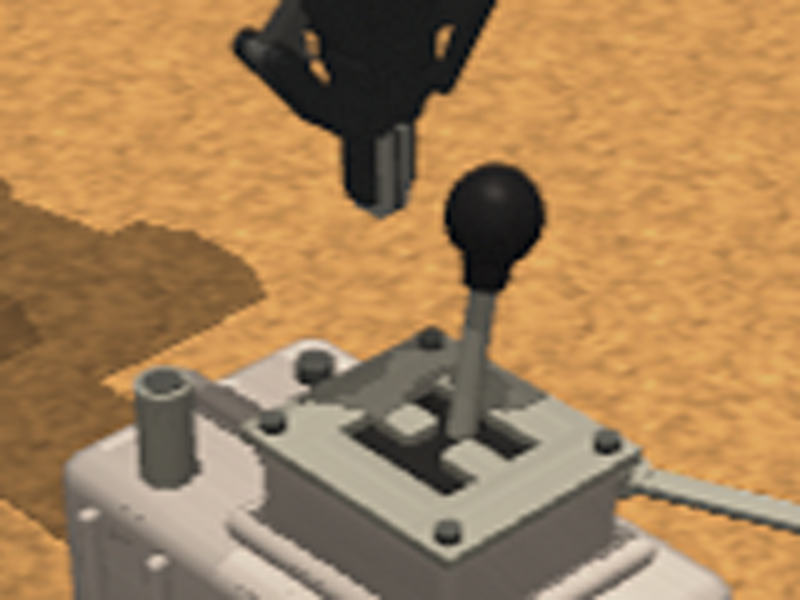

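servo_tool(increments=[1,0.05,-0.2,-0.1,0,-0.05,0,1,0.05,-0.2,-0.1,0,-0.05,0,1,0,-0.1,-0.1,0,0,0,1,0,0,-0.1,0,0,0,1,0,0,-0.1,0,0,0,1,0,0,0,0,0,0,1,0,0,0,0,0,0,1,0,0,0,0,0,0,1,0,0,0,0,0,0,1,0,0,0,0,0,0])

```text
time_s: 5.4
ee_pos: [558.4, 132.2, 282.4]
orientation: [2.962, 1.567, -0.21]
force: [-0.5, -0.7, 0.2]
gripper_width: -0.5
```

```bash
python3 w.py -31 37.5 280
```

```text
t 5.4 pos [558.38 132.17 282.44] gate [-45.53  38.91 282.44] F [-0.52 -0.7   0.21] w -0.4628739681645967
[array([ 0.1 ,  0.06, -0.58]), array([-0.02, -0.03, -0.01])]
```

servo_tool(increments=[1,0,0.02,-0.08,0,0,0,1,0,0.02,-0.08,0,0,0,1,0,0,-0.08,0,0,0,1,0,0,-0.08,0,0,0,1,0,0,-0.08,0,0,0,1,0,0,-0.08,0,0,0,1,0,0,-0.04,0,0,0,1,0,0,0,0,0,0,1,0,0,0,0,0,0,1,0,0,0,0,0,0])

```text
time_s: 6.23
ee_pos: [571.1, 130.8, 283.3]
orientation: [2.547, 1.57, -0.624]
force: [-2.7, 0.4, 1.8]
gripper_width: -0.0
```

```bash
python3 w.py -31 37.5 280;python3 pic.py c scene wrist
```

```text
t 6.2333 pos [571.1  130.84 283.26] gate [-32.77  37.93 283.26] F [-2.66  0.42  1.78] w -0.004322988380766006
[array([ 0.13,  0.02, -0.07]), array([-0.01, -0.  , -0.  ])]
```

View pics/wrist_c.png

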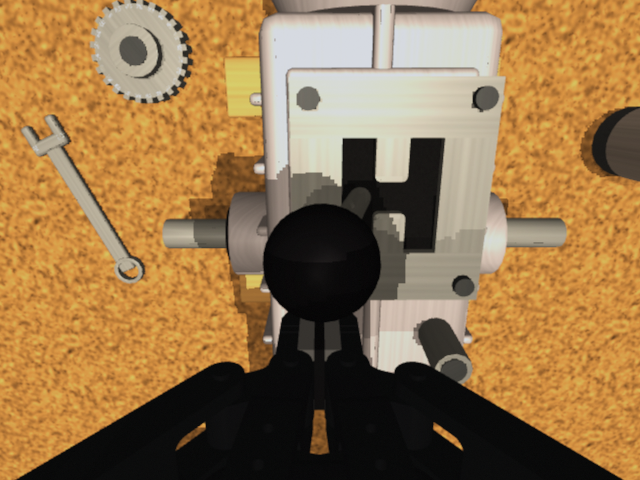

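View pics/scene_c.png

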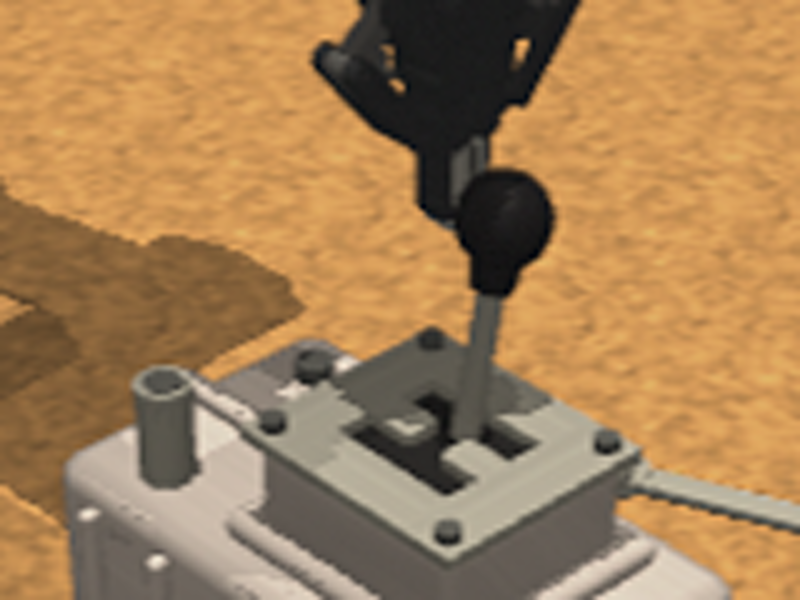

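The fingers touch the ball with 2.7 N and it has moved forward. It is now at (322,263) in the wrist view and (504,219) in the scene crop.

```bash
python3 wr.py 322 263 296 307 98 218 486 98 218 463 286 218; python3 -c "
from h import *
p=atz('scene',((504.5)/5-.5+240,(219.5)/5-.5+130),296.4); print(p,w2g(p))
p=atz('scene',((495.5)/5-.5+240,(215.5)/5-.5+130),296.4); print(p,w2g(p))"
```

```text
[599.4 129.  296. ] gate [ -4.4  36.9 296. ]
[653.4 134.2 218. ] gate [ 49.4  43.6 218. ]
[650.9  48.  218. ] gate [ 49.3 -42.6 218. ]
[551.6  50.9 218. ] gate [-50.1 -42.5 218. ]
[601.15331811 130.03173541 296.4       ] [ -2.71078589  37.97072687 296.4       ]
[596.64957275 129.72487051 296.4       ] [ -7.20417479  37.53789386 296.4       ]
```

servo_tool(increments=[1,0,0,-0.08,0,0,0,1,0,0,-0.08,0,0,0,1,0,0,-0.06,0,0,0,1,0,0,0,0,0,0,1,0,0,0,0,0,0,1,0,0,0,0,0,0,1,0,0,0,0,0,0,1,0,0,0,0,0,0,1,0,0,0,0,0,0,1,0,0,0,0,0,0])

```text
time_s: 7.17
ee_pos: [577.1, 130.7, 283.4]
orientation: [2.817, 1.57, -0.354]
force: [-2.9, 0.7, 1.4]
gripper_width: 0.1
```

```bash
python3 w.py -31 37.5 280;python3 pic.py d scene wrist
```

```text
t 7.1667 pos [577.11 130.68 283.44] gate [-26.76  37.95 283.44] F [-2.87  0.69  1.4 ] w 0.058438513230560714
[array([0.14, 0.02, 0.17]), array([-0.01, -0.01, -0.  ])]
```

View pics/wrist_d.png

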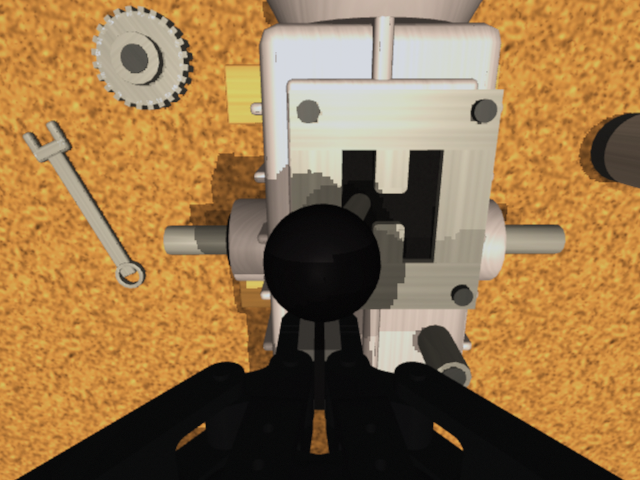

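View pics/scene_d.png

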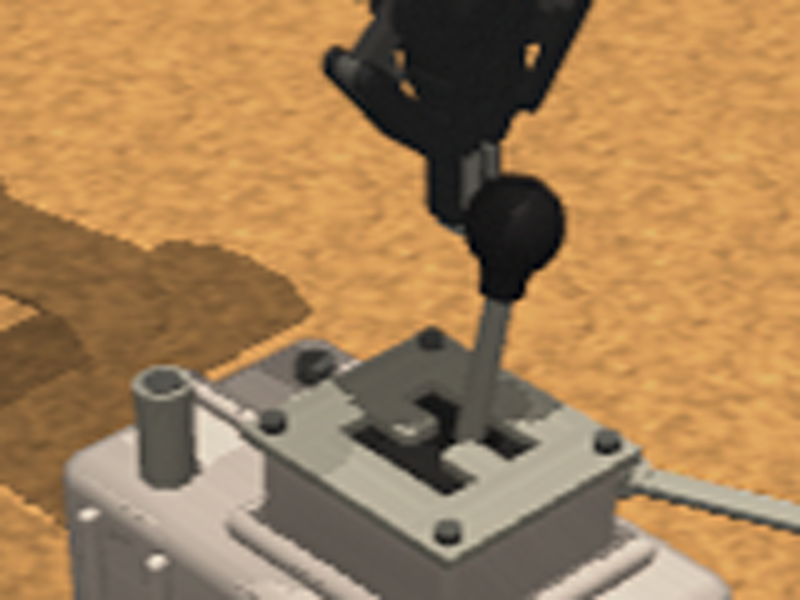

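servo_tool(increments=[1,0,0,0.3,0,0,0,1,0,0,0.4,0,0,0,1,0,-0.2,0.1,0,0,0,1,0,-0.5,0,0,0,0,1,0,-0.5,0,0,0,0,1,0,-0.4,0,0,0,0,1,0,-0.2,0,0,0,0,1,0,-0.1,0,0,0,0,1,0,0,0,0,0,0,1,0,0,0,0,0,0])

```text
time_s: 8.1
ee_pos: [559.3, 185.2, 282.1]
orientation: [3.118, 1.566, -0.052]
force: [-0.4, -1.1, 0.1]
gripper_width: 0.0
```

```bash
python3 w.py 1 85 282
```

```text
t 8.1 pos [559.27 185.2  282.09] gate [-46.12  91.95 282.09] F [-0.38 -1.12  0.13] w 0.0002563272623937577
[array([ 0.01,  0.28, -1.88]), array([-0.  , -0.04, -0.  ])]
```

servo_tool(increments=[1,0,0,-0.3,0,0,0,1,0,0,-0.4,0,0,0,1,0,0,-0.4,0,0,0,1,0,0.05,-0.4,0,0,0,1,0,0.05,-0.3,0,0,0,1,0,0.05,-0.1,0,0,0,1,0,0,0,0,0,0,1,0,0,0,0,0,0,1,0,0,0,0,0,0,1,0,0,0,0,0,0])

```text
time_s: 8.93
ee_pos: [611.6, 176.5, 281.7]
orientation: [2.938, 1.566, -0.236]
force: [0.1, -0.1, 0.2]
gripper_width: -0.2
```

```bash
python3 w.py 1 65 282; python3 pic.py e scene wrist
```

```text
t 8.9333 pos [611.61 176.54 281.74] gate [  6.44  84.75 281.74] F [ 0.09 -0.07  0.23] w -0.18702382051633928
[array([-0.01,  0.79,  0.21]), array([-0.04, -0.04, -0.01])]
```

View pics/wrist_e.png

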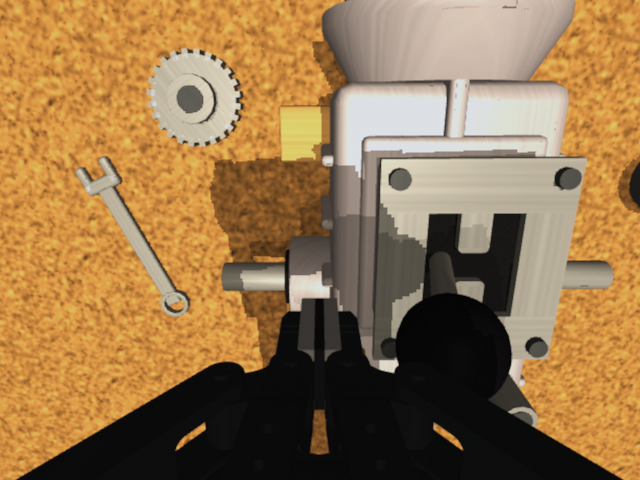

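View pics/scene_e.png

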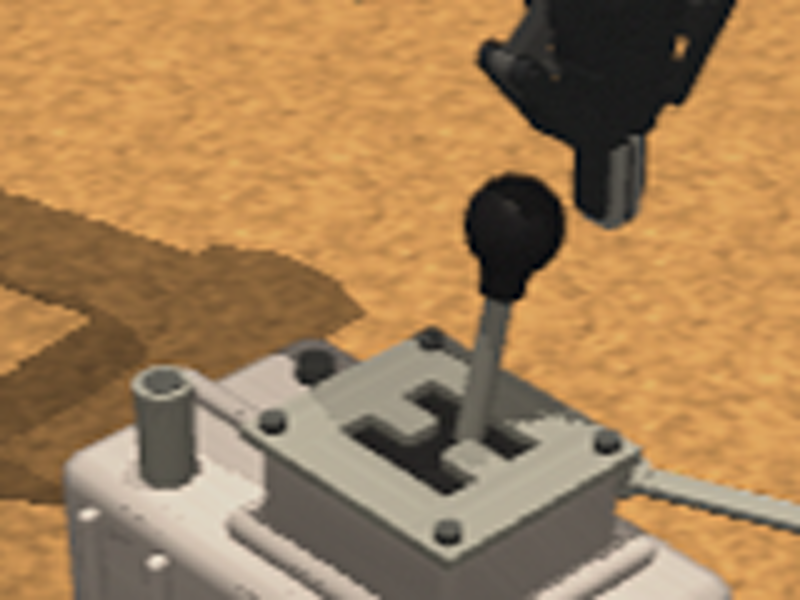

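```bash
python3 wr.py 454 349 296 400 179 218 569 178 218 537 348 218 474 251 214 474 282 214 ; python3 -c "
from h import *
p=atz('scene',((515.5)/5-.5+240,(224.5)/5-.5+130),296.4); print(p,w2g(p))"
```

```text
[605.1 127.8 296. ] gate [  1.3  35.8 296. ]
[653.6 134.1 218. ] gate [ 49.6  43.5 218. ]
[651.4  48.1 218. ] gate [ 49.8 -42.5 218. ]
[551.4  50.9 218. ] gate [-50.2 -42.5 218. ]
[611.7  91.4 214. ] gate [  9.   -0.3 214. ]
[593.1  89.8 214. ] gate [ -9.7  -2.4 214. ]
[606.68896324 130.34591177 296.4       ] [  2.81389362  38.4397579  296.4       ]
```

```bash
python3 -c "
import cv2
a=cv2.imread('pics/wrist_e.png')[190:330,360:560]; cv2.imwrite('pics/wec.png',cv2.resize(a,None,fx=4,fy=4,interpolation=2))"
```

```text
(no output)
```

View pics/wec.png

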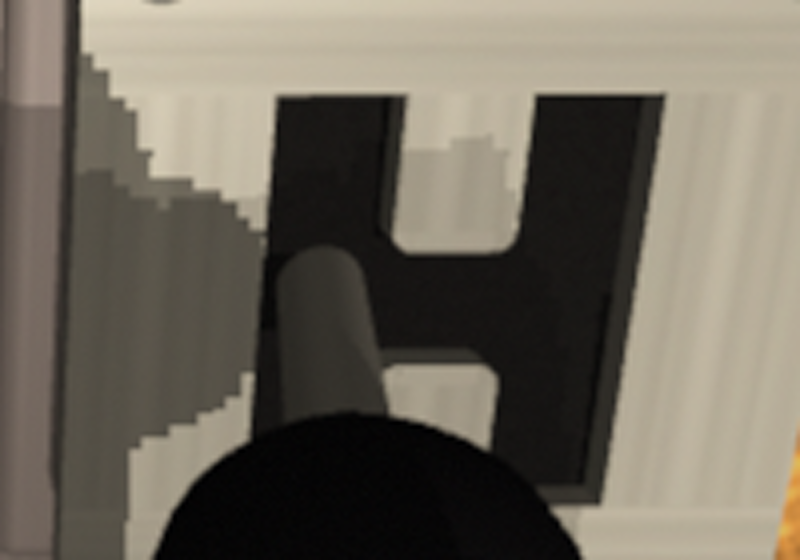

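servo_tool(increments=[1,0,0.1,0.1,0,-0.03,0,1,0,0.15,0.08,0,0,0,1,0,0.15,0,0,0,0,1,0,0.15,0,0,0,0,1,0,0.15,0,0,0,0,1,0,0.15,0,0,0,0,1,0,0.15,0,0,0,0,1,0,0.15,0,0,0,0,1,0,0.1,0,0,0,0,1,0,0.05,0,0,0,0])

```text
time_s: 9.87
ee_pos: [605.1, 144.0, 285.0]
orientation: [-2.537, 1.562, 0.576]
force: [-0.4, 4.0, 3.4]
gripper_width: 0.3
```

```bash
python3 w.py 1 -8 282; python3 pic.py f scene wrist
```

```text
t 9.8667 pos [605.08 143.98 285.03] gate [  0.82  52.02 285.03] F [-0.44  3.98  3.4 ] w 0.3457487552808224
[array([ 0.11,  2.4 , -0.01]), array([-0.01, -0.07,  0.05])]
```

View pics/wrist_f.png

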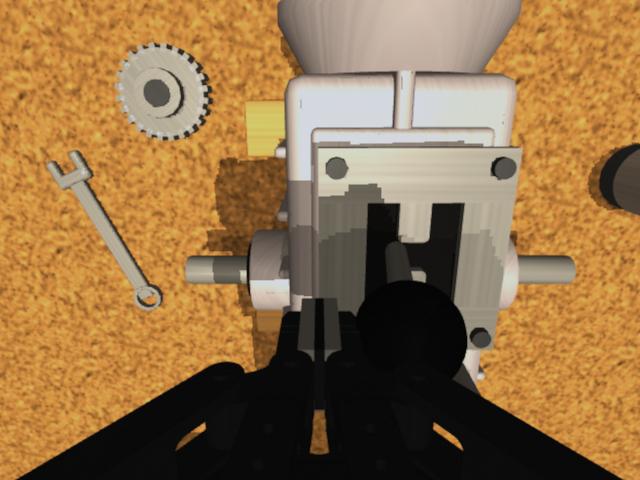

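View pics/scene_f.png

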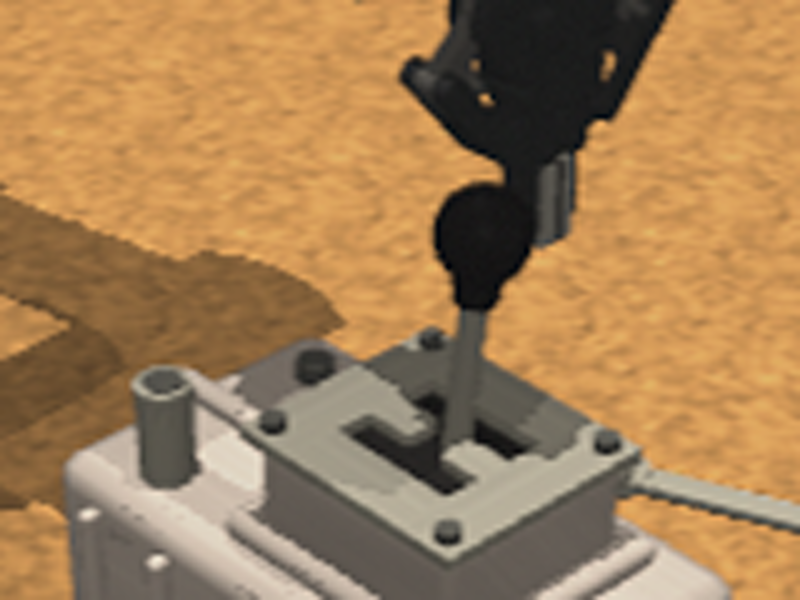

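servo_tool(increments=[1,0.03,0.15,0,0,0,0,1,0.03,0.2,0,0,0,0,1,0.03,0.2,0,0,0,0,1,0,0.2,0,0,0,0,1,0,0.2,0,0,0,0,1,0,0.2,0,0,0,0,1,0,0.2,0,0,0,0,1,0,0.2,0,0,0,0,1,0,0.1,0,0,0,0,1,0,0,0,0,0,0])

```text
time_s: 10.8
ee_pos: [603.6, 98.0, 281.4]
orientation: [-2.511, 1.565, 0.601]
force: [0.0, 2.5, 2.7]
gripper_width: -0.1
```

```bash
python3 w.py 1 -5 282; python3 pic.py g scene wrist
```

```text
t 10.8 pos [603.6   98.02 281.37] gate [  0.64   6.04 281.37] F [0.03 2.5  2.74] w -0.10250985992751857
[array([-0.03,  0.44, -0.02]), array([-0.01, -0.05,  0.03])]
```

View pics/wrist_g.png

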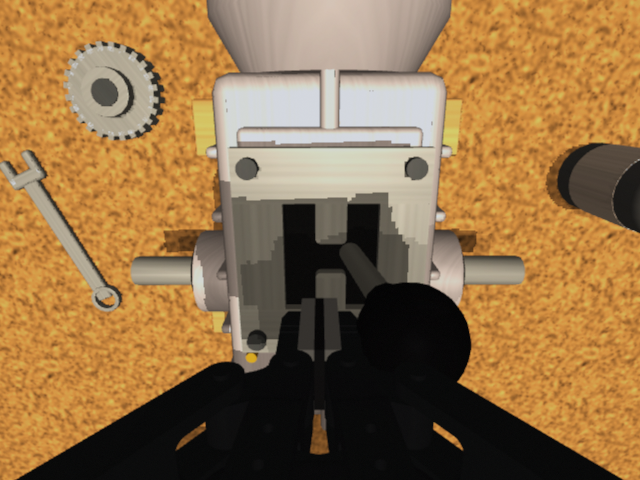

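View pics/scene_g.png

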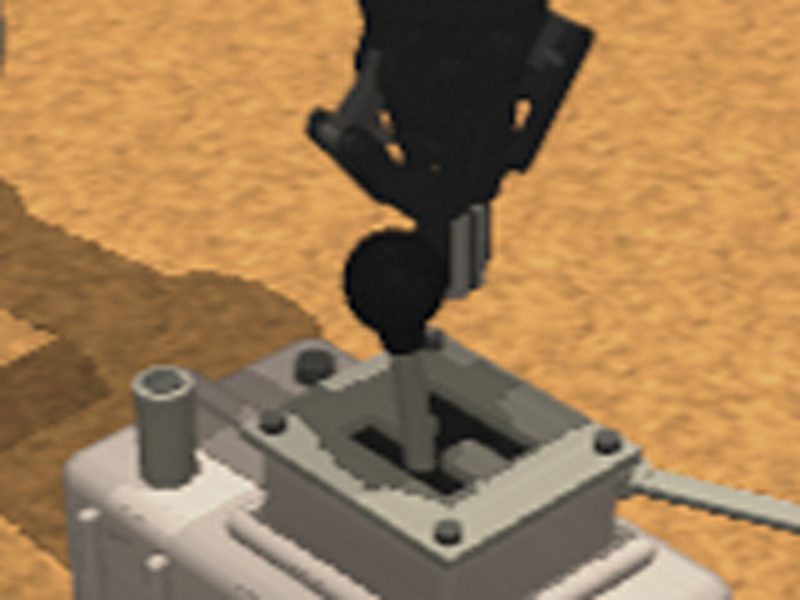

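```bash
python3 wr.py 414 333 298
```

```text
[606.1  65.  298. ] gate [  4.  -26.9 298. ]
```

servo_tool(increments=[1,0,0.08,0,0,0,0,1,0,0.08,0,0,0,0,1,0,0.08,0,0,0,0,1,0,0.06,0,0,0,0,1,0,0.04,0,0,0,0,1,0,0.02,0,0,0,0,1,0,0,0,0,0,0,1,0,0,0,0,0,0,1,0,0,0,0,0,0,1,0,0,0,0,0,0])

```text
time_s: 11.73
ee_pos: [603.2, 89.4, 280.7]
orientation: [-2.367, 1.566, 0.747]
force: [0.8, 2.4, 0.6]
gripper_width: 0.3
```

```bash
python3 w.py 1 -5 282; python3 pic.py h scene wrist
```

```text
t 11.7333 pos [603.19  89.36 280.7 ] gate [  0.46  -2.63 280.7 ] F [0.8  2.38 0.57] w 0.2760899992704496
[array([-0.05,  0.09, -0.02]), array([ 0.  , -0.03,  0.03])]
```

View pics/wrist_h.png

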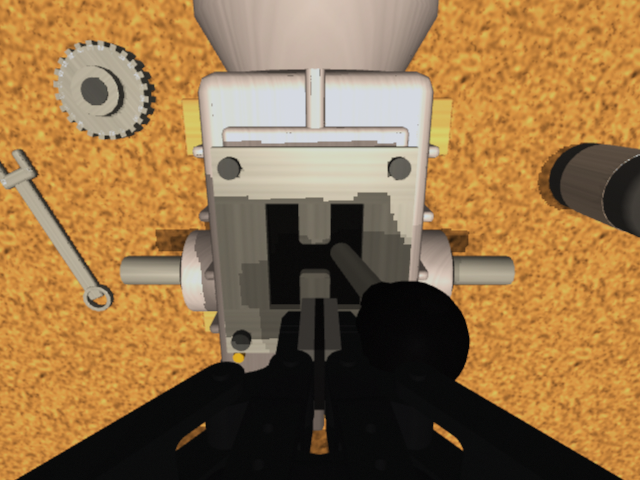

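View pics/scene_h.png

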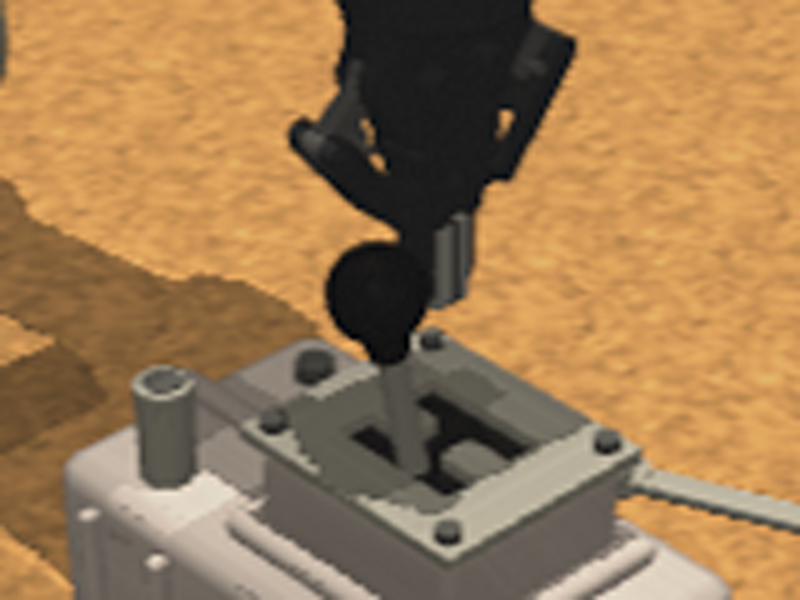

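servo_tool(increments=[1,0,0.06,0,0,0,0,1,0,0.05,0,0,0,0,1,0,0.03,0,0,0,0,1,0,0,0,0,0,0,1,0,0,0,0,0,0,1,0,0,0,0,0,0,1,0,0,0,0,0,0,1,0,0,0,0,0,0,1,0,0,0,0,0,0,1,0,0,0,0,0,0])

```text
time_s: 12.67
ee_pos: [603.0, 85.5, 280.3]
orientation: [-2.228, 1.566, 0.886]
force: [0.7, 2.6, 0.2]
gripper_width: 0.0
```

```bash
python3 w.py -55 30 280
```

```text
t 12.6667 pos [603.02  85.54 280.26] gate [  0.4   -6.45 280.26] F [0.7  2.59 0.25] w 0.012374843041684219
[array([ 0.01, -1.46,  2.22]), array([ 0.  , -0.03,  0.04])]
```

servo_tool(increments=[1,0,-0.2,0,0,0,0,1,0,-0.2,0,0,0,0,1,0,-0.1,0.2,0,0,0,1,0,0,0.4,0,0,0,1,0,0,0.5,0,0,0,1,0,0,0.5,0,0,0,1,0,0,0.4,0,0,0,1,0,0,0.1,0,0,0,1,0,0,0,0,0,0,1,0,0,0,0,0,0])

```text
time_s: 13.5
ee_pos: [546.8, 100.6, 279.2]
orientation: [1.878, 1.569, -1.292]
force: [0.0, 1.0, 0.3]
gripper_width: -0.0
```

```bash
python3 w.py -52 -38 278; python3 pic.py i scene wrist
```

```text
t 13.5 pos [546.79 100.55 279.18] gate [-56.23   6.98 279.18] F [0.03 1.04 0.28] w -0.03742910187372107
[array([ 0.05,  1.8 , -0.17]), array([-0.01, -0.  , -0.01])]
```

View pics/wrist_i.png

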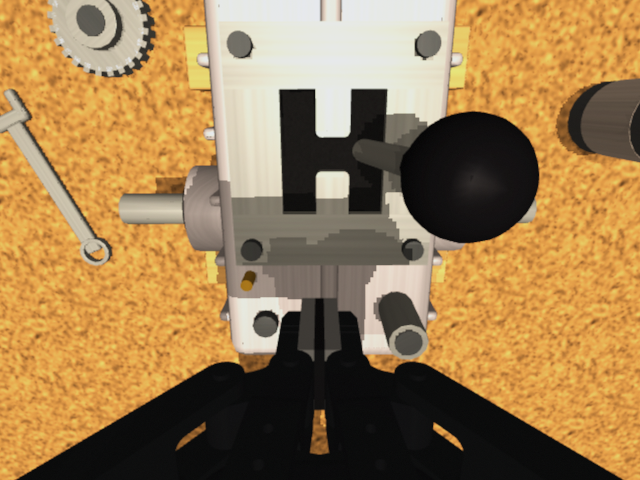

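View pics/scene_i.png

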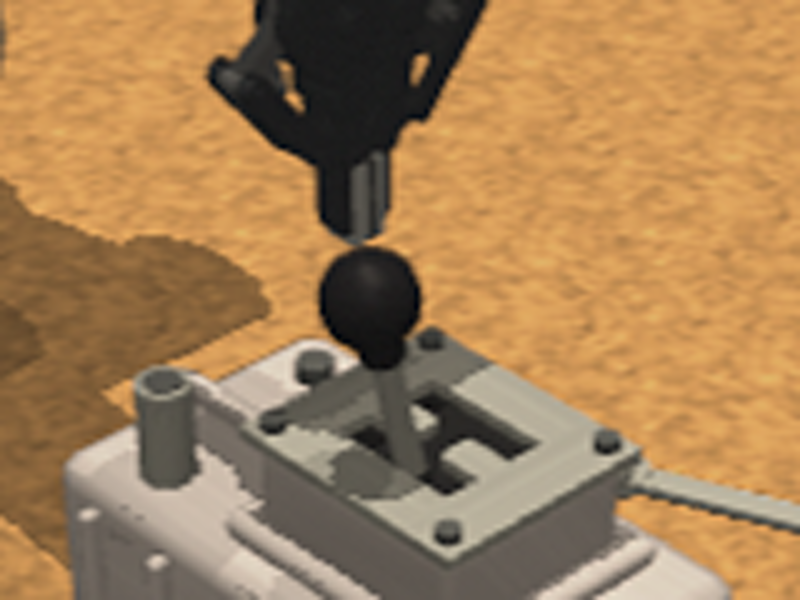

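```bash
python3 wr.py 470 177 296 404 340 233
```

```text
[604.4  52.3 296. ] gate [  2.7 -39.6 296. ]
[506.3  56.4 233. ] gate [-95.5 -38.2 233. ]
```

servo_tool(increments=[1,0,0.3,0,0,0,0,1,0,0.4,0,0,0,0,1,0,0.4,0,0,0,0,1,0,0.3,0,0,0,0,1,0,0.2,0,0,0,0,1,0,0.1,0,0,0,0,1,0,0,0,0,0,0,1,0,0,0,0,0,0,1,0,0,0,0,0,0,1,0,0,0,0,0,0])

```text
time_s: 14.43
ee_pos: [547.0, 51.8, 278.2]
orientation: [1.136, 1.569, -2.037]
force: [-0.2, 0.0, 0.4]
gripper_width: 0.1
```

```bash
python3 w.py 10 -37 278
```

```text
t 14.4333 pos [547.05  51.76 278.18] gate [-54.6  -41.78 278.18] F [-0.18  0.04  0.44] w 0.147777649295792
[array([ 0.  , -0.2 , -2.58]), array([-0.03,  0.01, -0.01])]
```

servo_tool(increments=[1,0,-0.06,-0.2,0,0,0,1,0,-0.06,-0.3,0,0,0,1,0,-0.03,-0.25,0,0,0,1,0,0,-0.2,0,0,0,1,0,0,-0.2,0,0,0,1,0,0,-0.2,0,0,0,1,0,0,-0.2,0,0,0,1,0,0,-0.2,0,0,0,1,0,0,-0.2,0,0,0,1,0,0,-0.1,0,0,0])

```text
time_s: 15.27
ee_pos: [602.5, 55.4, 278.1]
orientation: [0.399, 1.566, -2.772]
force: [-2.8, -0.3, 1.1]
gripper_width: 0.0
```

```bash
python3 w.py 21.5 -36 278; python3 pic.py j scene wrist
```

```text
t 15.2667 pos [602.54  55.42 278.11] gate [  0.77 -36.58 278.11] F [-2.83 -0.35  1.12] w 0.004627151408759573
[array([ 0.  , -0.02, -0.83]), array([-0.01,  0.04, -0.02])]
```

View pics/wrist_j.png

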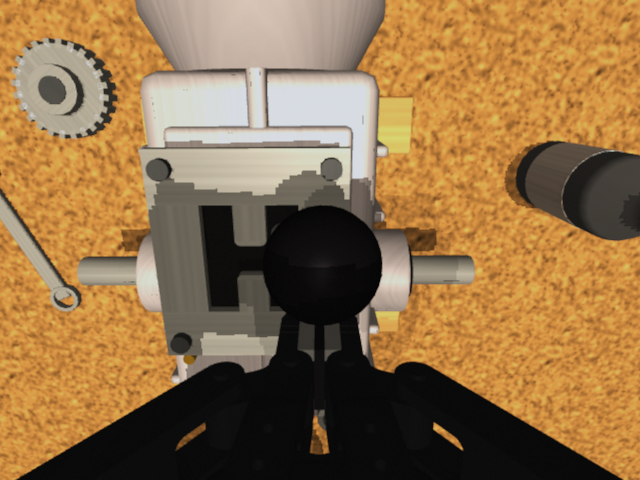

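View pics/scene_j.png

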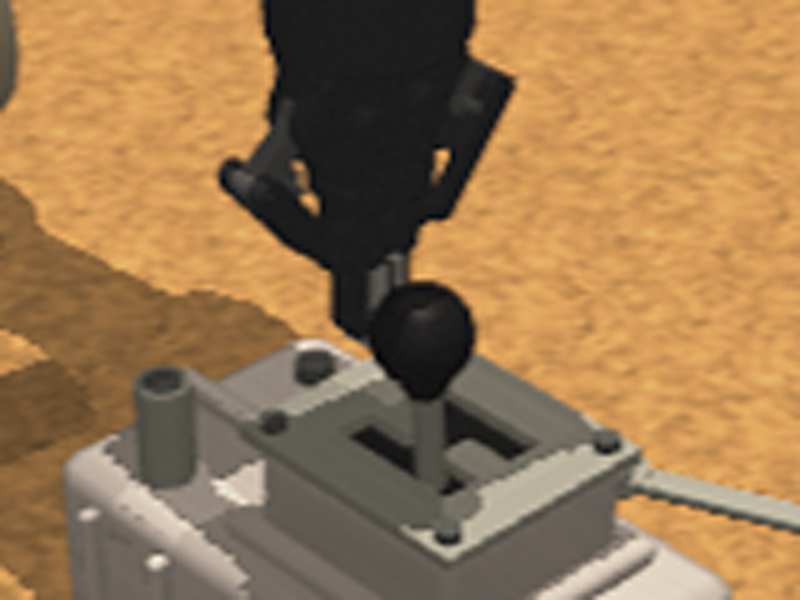

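The ball is travelling forward in the third slot with 2.8 N of push, and about 20 mm are left.

servo_tool(increments=[1,0,0,-0.12,0,0,0,1,0,0,-0.12,0,0,0,1,0,0,-0.12,0,0,0,1,0,0,-0.12,0,0,0,1,0,0,-0.08,0,0,0,1,0,0,-0.04,0,0,0,1,0,0,0,0,0,0,1,0,0,0,0,0,0,1,0,0,0,0,0,0,1,0,0,0,0,0,0])

```text
time_s: 16.2
ee_pos: [617.9, 55.5, 276.4]
orientation: [0.09, 1.562, -3.08]
force: [-2.6, 0.6, -2.2]
gripper_width: 0.3
```

```bash
python3 w.py 21.5 -36 278
```

```text
t 16.2 pos [617.87  55.54 276.42] gate [ 16.08 -36.02 276.42] F [-2.57  0.57 -2.16] w 0.33450589095945565
[array([-0.06, -0.  , -0.22]), array([-0.01,  0.08, -0.01])]
```

Next, small increments to the stop, watching the force.

servo_tool(increments=[1,0,0,-0.06,0,0,0,1,0,0,-0.06,0,0,0,1,0,0,-0.04,0,0,0,1,0,0,-0.02,0,0,0,1,0,0,0,0,0,0,1,0,0,0,0,0,0,1,0,0,0,0,0,0,1,0,0,0,0,0,0,1,0,0,0,0,0,0,1,0,0,0,0,0,0])

```text
time_s: 17.03
ee_pos: [622.4, 55.5, 276.1]
orientation: [0.056, 1.561, -3.114]
force: [-2.7, 0.1, -1.7]
gripper_width: 0.0
```

```bash
python3 w.py 21.5 -36 278; python3 pic.py k scene wrist
```

```text
t 17.0333 pos [622.42  55.51 276.09] gate [ 20.64 -35.93 276.09] F [-2.67  0.13 -1.71] w 0.04794496561152395
[array([-0.08,  0.  , -0.03]), array([-0.01,  0.09, -0.01])]
```

View pics/wrist_k.png

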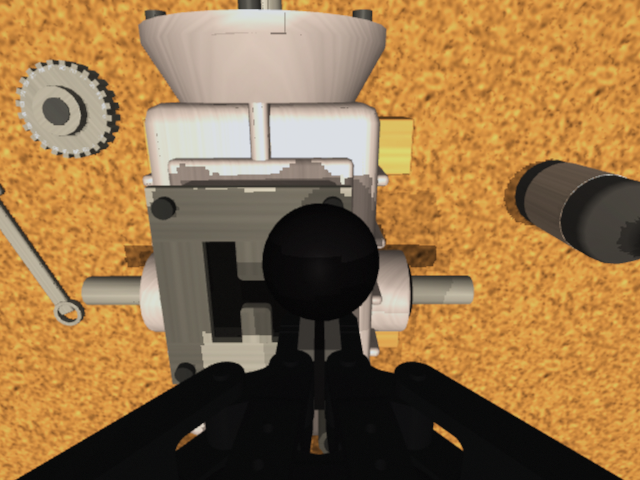

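View pics/scene_k.png

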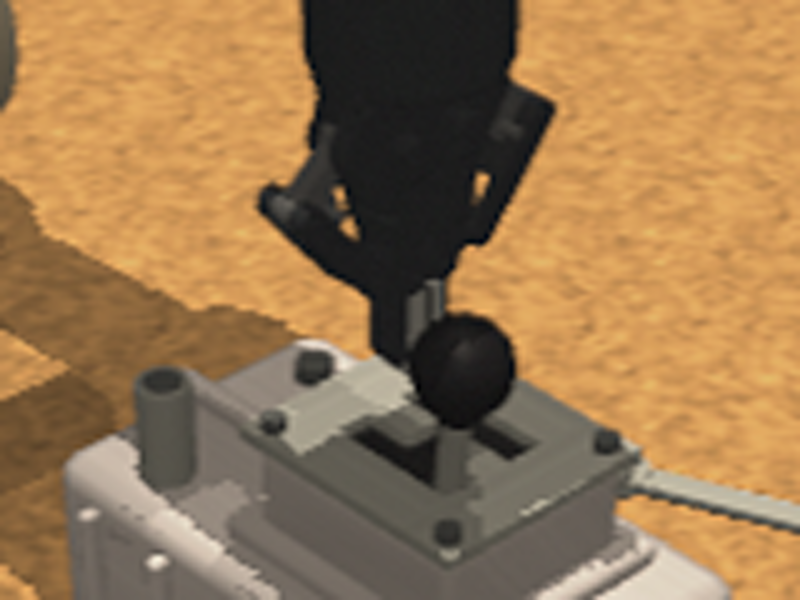

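servo_tool(increments=[1,0,0,-0.05,0,0,0,1,0,0,-0.04,0,0,0,1,0,0,0,0,0,0,1,0,0,0,0,0,0,1,0,0,0,0,0,0,1,0,0,0,0,0,0,1,0,0,0,0,0,0,1,0,0,0,0,0,0,1,0,0,0,0,0,0,1,0,0,0,0,0,0])

```text
time_s: 17.97
ee_pos: [624.1, 55.5, 275.9]
orientation: [0.044, 1.559, -3.127]
force: [-4.4, 0.2, -0.8]
gripper_width: -0.0
```

servo_tool(increments=[1,0,0,-0.05,0,0,0,1,0,0,-0.04,0,0,0,1,0,0,0,0,0,0,1,0,0,0,0,0,0,1,0,0,0,0,0,0,1,0,0,0,0,0,0,1,0,0,0,0,0,0,1,0,0,0,0,0,0,1,0,0,0,0,0,0,1,0,0,0,0,0,0])

```text
time_s: 18.8
ee_pos: [625.0, 55.5, 275.8]
orientation: [0.04, 1.554, -3.13]
force: [-5.5, 1.0, -1.5]
gripper_width: -0.2
```

```bash
python3 w.py 21.5 -36 278; python3 pic.py l scene wrist; python3 wr.py 321 262 289
```

```text
t 18.8 pos [624.96  55.55 275.76] gate [ 23.17 -35.82 275.76] F [-5.49  0.98 -1.49] w -0.1640905643842328
[array([-0.09,  0.01,  0.07]), array([-0.01,  0.16, -0.01])]
[654.3  54.1 289. ] gate [ 52.6 -36.4 289. ]
```

View pics/wrist_l.png

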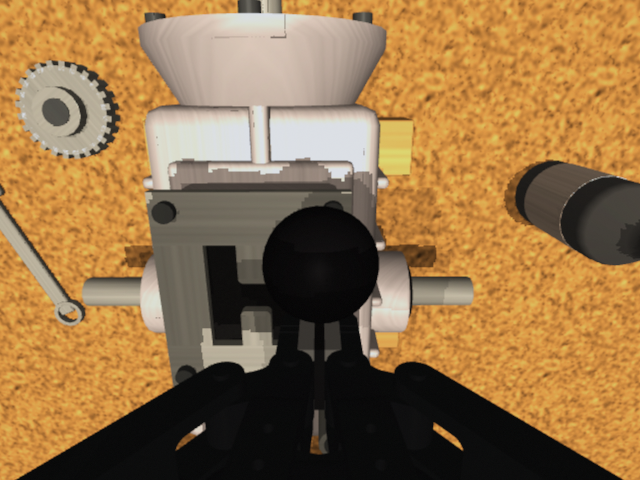

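View pics/scene_l.png

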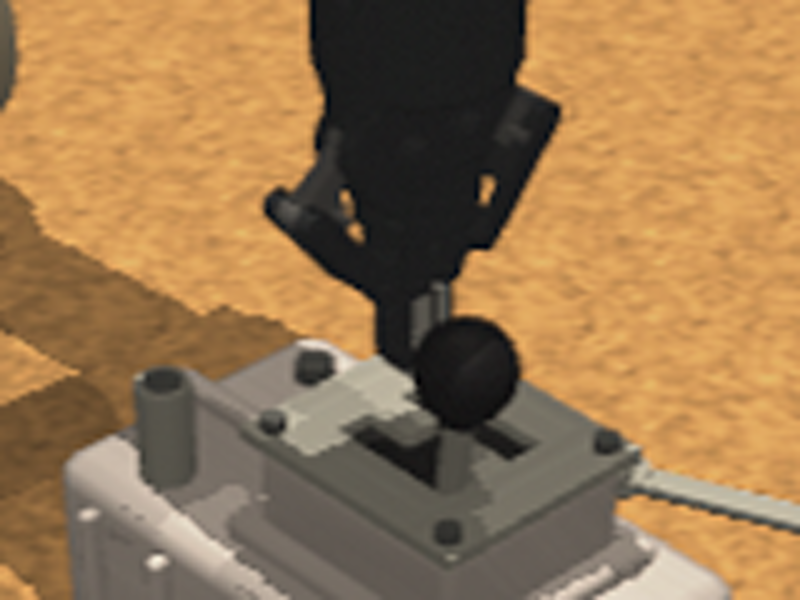

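The force has risen from 2.7 to 5.5 N while movement nearly stopped, and the ball measures about 52 mm forward and 36 mm right. That is the end stop, so I'm coming away.

servo_tool(increments=[1,0,0,0.2,0,0,0,1,0,0,0.4,0,0,0,1,0,0,0.5,0,0,0,1,0,0,0.5,0,0,0,1,-0.2,0,0.4,0,0,0,1,-0.5,0,0.2,0,0,0,1,-0.6,0,0.2,0,0,0,1,-0.6,0,0.2,0,0,0,1,-0.5,0,0,0,0,0,1,-0.3,0,0,0,0,0])

```text
time_s: 19.73
ee_pos: [561.1, 56.3, 353.7]
orientation: [2.772, 1.564, -0.4]
force: [-0.3, 0.6, -1.1]
gripper_width: 0.2
```

servo_tool(increments=[1,-0.5,0.3,0.3,0,0,0,1,-0.5,0.5,0.5,0,0,0,1,-0.5,0.8,0.5,0,0,0,1,0,1,0.5,0,0,0,1,0,1,0.5,0,0,0,1,0,1,0.4,0,0,0,1,0,0.8,0.2,0,0,0,1,0,0.4,0,0,0,0,1,0,0,0,0,0,0,1,0,0,0,0,0,0])

```text
time_s: 20.57
ee_pos: [483.5, -91.9, 403.4]
orientation: [2.859, 1.541, -0.311]
force: [0.3, 0.4, -0.2]
gripper_width: 0.2
```

```bash
python3 w.py; python3 pic.py m scene top wrist; python3 w.py
```

```text
t 20.5667 pos [483.55 -91.94 403.4 ] gate [-114.06 -187.21  403.4 ] F [ 0.25  0.35 -0.16] w 0.1756109412791091
t 20.7167 pos [483.61 -91.05 403.  ] gate [-114.02 -186.31  403.  ] F [-0.95  0.91  0.7 ] w -0.2014695942814032
```

View pics/top_m_full.png

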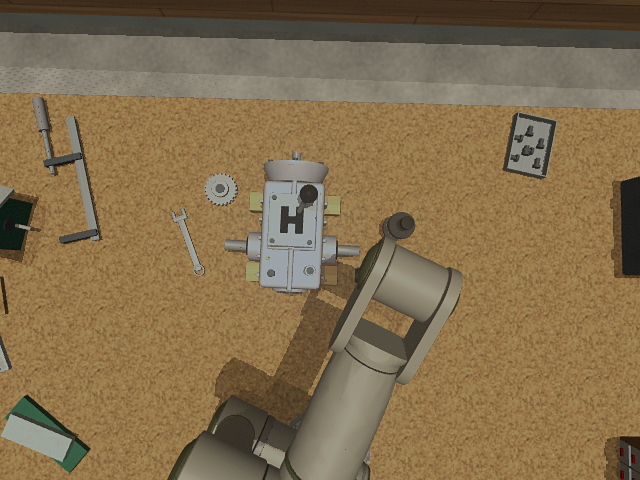

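View pics/top_m.png

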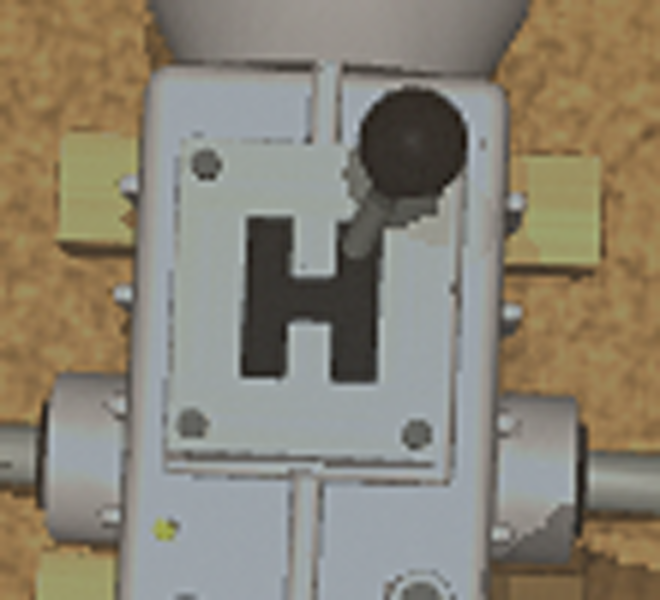

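View pics/scene_m.png

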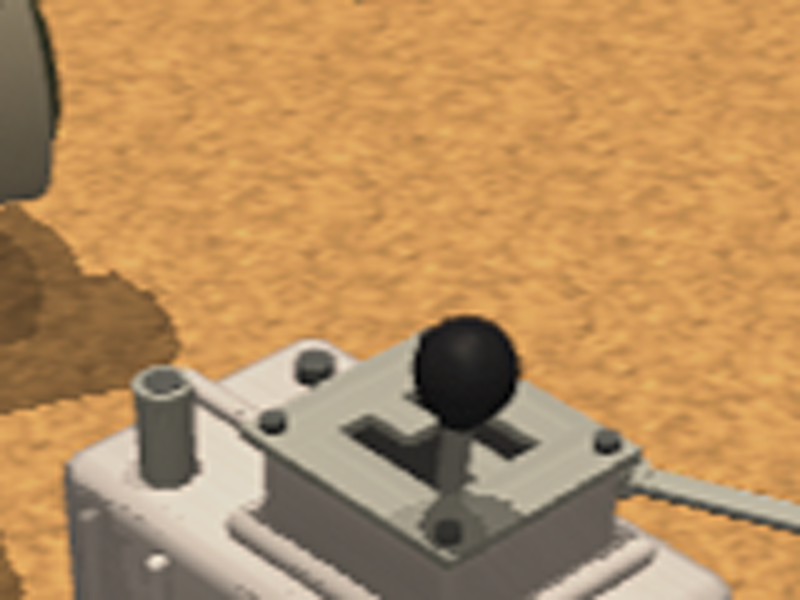

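The top crop shows the ball at (412,142) and the scene crop shows it at (467,371), forward in the right slot. The bottle (400,226), gear (221,189), spanner and socket are unmoved.

Run:
```python
from h import *
t=T(412,142); s=((467.5)/5-.5+240,(371.5)/5-.5+130)
p,e=tri(t,s); print(p,w2g(p),e)
for n,q in(('top',t),('scene',s)): print(n,w2g(atz(n,q,289)))
g=w2g(p); print('lever angle',np.arctan2(g[0],g[2]-141),'cross',np.arctan2(-g[1],g[2]-141))
a=cv2.imread('pics/top0.png').astype(int);b=cv2.imread('pics/top_m_full.png').astype(int)
for n,(x0,x1,y0,y1) in dict(bottle=(385,420,208,240),gear=(200,240,170,210),spanner=(165,210,205,280),socket=(300,320,262,280)).items():
    print(n,np.abs(a-b)[y0:y1,x0:x1].mean())
```

```text
[653.90821796  55.26846761 286.74299186] [ 52.11653337 -35.28629145 286.74299186] 0.88872568823719
top [ 51.4979621  -35.63682632 289.        ]
scene [ 54.75005407 -37.25177457 289.        ]
lever angle 0.3434222515676527 cross 0.23754205999375033
bottle 1.6470238095238094
gear 0.9202083333333333
spanner 0.9825185185185186
socket 0.8212962962962963
```

```bash
python3 -c "
from station import robot,workorder
s=robot.read_state();print(s['time_s'],s['force'],abs(s['joint_vel']).max() if hasattr(s['joint_vel'],'max') else s['joint_vel'])
print(workorder.close_job())"
```

```text
20.7167 [-0.95134966  0.90538973  0.69934268] 0.006877302237312309
the job is handed in; nothing more can be done
None
```

The gear lever is in third, fully home as far as I can measure. The arm is clear of it and the job is handed in at 20.7 s. With the shut fingertips I pushed the ball about 10 mm forward to neutral, across the gate to the right, then forward to the end stop. Force readings at the end of each move never passed about 6 N.

- **Lever position:** the last pictures put the ball 51–55 mm forward and 35–37 mm right of the gate centre, against 50 and 36 mm at full home. Combining both views gave a lever angle of about 0.34 rad and a cross angle of about 0.24 rad. The 0.34 rad is slightly past the 0.32 rad stop, which I put down to camera error. At the stop the push rose from 2.7 to 5.5 N while movement nearly ceased.
- **Bystanders:** the bottle, gear, spanner and socket look the same in the top view before and after.
- **Arm:** it is at rest and touching nothing; the tool force reads about 1 N per axis, which is about the sensor's noise.
- **Disagreement:** the two cameras differed by about 3 mm on the ball, a little more than their stated calibration error. This does not affect the result.

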